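Restock the sprung spice-jar tray

TASK

The square spice jar that has toppled over on the worktop belongs at the front of the sprung jar tray. Stand it up, lift it over the tray's front lip, pressing the row of jars back to make room, and let it down behind the lip, so that it stands upright on the tray floor between the lip and the other two jars; then let go. Leave the other two jars standing in the tray and do not disturb the other things on the worktop.

Things in the scene. Friction and masses are not known exactly. Their poses are not given: they have to be found in the camera images.
- jar_mid (a point): Centre of the fallen spice jar, on its axis half-way along. Glass jar with round white cap, 98 mm tall; body square with rounded corners, 45 mm across flats, 54 across corners; 0.08 to 0.15 kg. It lies on a flat, cap roughly to the robot's right; the worktop is clear 10 cm towards the robot from it. Local z runs from foot to cap (49 mm to either end), x and y square to its flats
- jar_tray: Sprung jar tray: narrow steel channel, 175 mm long (local x, front lip to rear), 56 mm wide, fixed to the worktop; origin under its centre. Lane 52 mm wide inside: the jar goes in with its flats along the lane, 3 mm to spare each side, not cornerwise. Side sheets reach 22 mm, guard wires 40 mm above the worktop (falling to the lip over the foremost 20 mm), rear plate 62 mm
- front_place (a point): The place to fill: point on the tray's floor, 8 mm above the worktop, where the centre of the fallen jar's foot belongs, 23.5 mm behind the lip's inner face. Local x runs from the lip to the rear of the tray, z up. Two red-capped jars, pressed forward against the lip, take up this place until they are pressed back
- lip_top (a point): Middle of the top edge of the front lip, a steel strip with a rolled edge along local y. The top is 34 mm above the worktop, 26 mm above the tray floor. The lip's inner face, the rolled edge included, is 23.5 mm in front of front_place. Axes as front_place
- pusher (a joint): Travel of the spring pusher behind the row, m: about -0.004 with the two jars in the tray, growing as the row is pressed to the rear. It presses forward with an almost even force of 4 N (4.4 N when fully back; jar friction adds 1 or 2 N) and meets a hard stop at 0.0465, which leaves about 5 mm more than the third jar needs. With all three jars in it stands at about 0.041
- row_front_mid (a point): Centre of the front one of the two round red-capped jars standing in the tray, 106 mm tall, 45 mm across; local z up towards its cap
- row_back_mid (a point): Centre of the rear one of the two round red-capped jars standing in the tray, 105 mm tall, 44 mm across; local z up towards its cap
- garlic_mid (a point): Centre of a loose garlic bulb, 60 mm across and 58 mm tall, to be left alone
- onion_mid (a point): Centre of a loose onion, 82 mm across and 94 mm tall, to be left alone
- lemon_mid (a point): Centre of a loose lemon, 78 x 55 x 56 mm, to be left alone

How it is judged:
At the end, for the whole second after the job is handed in: The jar stands at rest on the tray floor (centre 44 to 53 mm above it), upright within 0.12 rad, its centre within 8 mm of front_place (6 mm towards the lip); the two red-capped jars stand behind it, upright within 0.3 rad, on the floor; the pusher is held back beyond 0.036 (x of jar_mid in the frame of front_place between -0.006 and 0.008 m and y of jar_mid in the frame of front_place between -0.008 and 0.008 m and z of jar_mid in the frame of front_place between 0.044 and 0.053 m and angle between jar_mid's own z axis and vertical below 0.12 rad and angle between each of row_front_mid, row_back_mid's own z axis and vertical below 0.3 rad and z of each of row_front_mid, row_back_mid in the frame of front_place below 0.06 m and value of joint pusher above 0.036 m and linear speed of jar below 0.02 m/s); the robot touches nothing.
It fails at once if the garlic, onion or lemon is shifted by more than 30 mm (distance of any of garlic_mid, onion_mid, lemon_mid from where it was at the start of the episode above 0.03 m).
It fails at once if one of the two jars already in the tray is lifted off its floor by more than 20 mm or laid over (z of any of row_front_mid, row_back_mid in the frame of front_place above 0.074 m or angle between any of row_front_mid, row_back_mid's own z axis and vertical above 0.6 rad).
It also fails if it takes over 69 s, if anything falls off the work surface, if the arm or the gripper's body presses on something with over 40 N, if the wrist force passes 120 N, or if a joint passes its speed limit or range.

ROBOT

A 7-joint arm with a two-finger parallel gripper is mounted at the origin on a cart in front of the work surface, level with it; the furniture and walls round the work are solid. World frame = base frame: x ahead of the robot, y to its left, z up, the work surface at z = 0. Lengths are in m, angles in rad, forces in N, time in s.
With the tool pointing down it reaches from about 0.35 to 0.9 m from the base axis. Payload 8.1 kg.
Tool frame: the origin (TCP) lies where the fingers leave the gripper's body, on its centre line; the fingertips stand 73 mm ahead of it and the grasp point (between the pads) lies 54 mm ahead of it; z points along the fingers, y is the line along which they close (so a half turn about z gives the same grasp; the last joint's range is limited). The gripper opens to 85 mm and grips with 20 to 120 N. Pads are 22 mm wide; open, the fingers measure 114 mm over their backs; the gripper's body (76 mm by 85 mm) begins 54 mm behind the grasp point. The pads swing forward as they close: fully open they stand 13 mm farther back than shut.
Start: joints at [1.045, 0.434, 0.025, 1.573, -0.012, 1.134, -0.075], TCP at [0.256, -0.57, 0.304] pointing down, gripper open.
Joint ranges: [-2.62, 2.62], [-0.44, 2.09], [-1.27, 1.32], [0.08, 2.57], [-1.32, 4.46], [0.12, 2], [-2.74, 2.74]. Speed limits (rad/s): [2.22, 2.22, 3.01, 3.01, 3.14, 3.14, 3.14].

INTERFACE

Orientations are given as a unit quaternion [x, y, z, w].
In Python, from plant import * gives the robot as it stands.
- The arm moves only by the tool carry_out, never from a script. Its argument "series" is a list of rows, each a list of 5 numbers: the shift along the tool's x, y, z in mm, then the turn about the tool's z in rad, then the finger opening in mm, from 0 to 85.4. A call has 1 to 5 rows; each row shifts and turns the commanded pose from where the row before left it, along the tool's axes as they then stand; what a row does not reach is not made up. A row lasts 1/8 s, in which the tool goes at most 62.5 mm and 10.7 degrees, less where a joint would pass 70% of its speed; a pose out of reach is approached as far as the arm can. A call is refused whole if a number of a shift passes 62.5 or a number of a turn 0.188, either way. A call with a gripper value outside its range is refused whole. The fingers move at their own pace and stop on an object; "newtons" is the grip in N (left out, the last holds). Time passes only in rows, so rows that do not move let the fingers close. It gives the time, the measured TCP pose, the force, the opening and the grip force at its end, in the units of the state.
- observe(): the state, without advancing time (a new reading comes with each control period).
- snapshot(name): name is "scene" or "top"; returns a dict with "pixels" (400x640x3 uint8, blue, green, red), "fovy" (degrees; the focal length in pixels is half the picture's height over the tangent of half this angle, whatever the lens; pixels are square), "cx", "cy" (the principal point, pixels), "cam_to_world" (4x4, takes a point from camera to world coordinates). Camera axes: x right, y down, z forward; pixel columns grow to the right and rows downward; lengths in m; the calibration is good to about 2 mm. A picture is of the moment at which its call begins. There is no depth.
- job_done(): hands the job in; it is judged then, once.
Trained networks look in the newest picture that a camera, given by its name, has taken for a name from the list of things; names that differ only in an ending like _2 or _b are one class to them, and where a whole thing is asked for, a point or a joint stands for the part that bears it (a point fixed in the world has none). Each returns a list of dicts, best first, with "p" (0 to 1); they miss things now and then, are a little off and sometimes report something else, mostly with a low value. They report only what shows in the picture. A call takes as long as a camera call.
- cut_out(camera, target): "mask" (400x640 bool, what is visible of it) and "bbox" ([left, top, right, bottom] in pixels, round what is visible of it).
The state is a dict: "clock": time; "joint_pos": joint angles; "qd": joint speeds; "tau": joint torques, N m; "ee_pos": TCP position; "eef_rot": TCP orientation; "contact_force": force on the tool from outside, world axes, zero at the start; "ft_torque": the same for the moment, N m; "opening": finger opening in m; "grasp_force": force on a finger pad.
Only numpy, scipy, OpenCV 4.12 (cv2) and the standard library are available. Lean on these libraries where they do the work, as an engineer would, in place of code of your own. Each camera call takes 0.05 s, during which the arm holds its last target. There are 200 camera calls.

## Working session

There is one attempt and no reset: what is moved stays moved. The work goes in short steps, Python scripts to look and compute and a tool call to move; the robot and the scene stay as the last step left them, time stands still between calls to the robot, and variables do not carry over. Pictures are saved under pics/ and viewed, at most 10 in all, crops included, and the job is handed in when it is done.

Besides the shell and the picture viewer there is one more tool, called after "Request:" as name(argument=value, ...), one argument or row to a line, values as JSON. carry_out: Moves the arm, as the interface text tells. Its arguments: {"type":"object","properties":{"series":{"type":"array"},"newtons":{"type":"number"}},"required":["series"]}

```bash
mkdir -p pics; ls
cat > h.py <<'E'
from plant import *
import numpy as np, cv2
def shot(n,f=None):
    s=snapshot(n)
    if f: cv2.imwrite('pics/'+f,s['pixels'])
    return s
def ray(s,u,v):
    f=200/np.tan(np.radians(s['fovy'])/2); T=np.array(s['cam_to_world'])
    d=T[:3,:3]@np.array([(u-s['cx'])/f,(v-s['cy'])/f,1]); return T[:3,3],d
def atz(s,u,v,z):
    o,d=ray(s,u,v); return (o+d*(z-o[2])/d[2])
def proj(s,p):
    f=200/np.tan(np.radians(s['fovy'])/2); T=np.linalg.inv(np.array(s['cam_to_world']))
    c=T[:3,:3]@np.array(p)+T[:3,3]; return np.array([s['cx']+f*c[0]/c[2],s['cy']+f*c[1]/c[2]])
E
python3 - <<'E'
from h import *
np.set_printoptions(precision=4,suppress=True)
print(observe())
for n in('scene','top'):
    s=shot(n,n+'0.png'); print(n,s['fovy'],s['cx'],s['cy'],np.array(s['cam_to_world']))
    for t in('jar_mid','jar_tray','row_front_mid','row_back_mid','garlic_mid','onion_mid','lemon_mid'):
        for d in cut_out(n,t)[:2]:
            m=d['mask'].astype(np.uint8); c,_=cv2.findContours(m,0,2)
            c=max(c,key=cv2.contourArea) if c else None
            print(t,round(d['p'],2),d['bbox'], cv2.minAreaRect(c) if c is not None else '')
E
```

```text
pics
{'clock': 0.0, 'joint_pos': array([ 1.0454,  0.4352,  0.025 ,  1.5741, -0.0116,  1.134 , -0.0751]), 'qd': array([-0.0018,  0.0003, -0.0005, -0.0004,  0.0002, -0.0014, -0.0005]), 'tau': array([ -0.0005, -67.0476,   1.025 , -31.6221,   0.0156,   0.0122,
         0.    ]), 'ee_pos': array([ 0.2563, -0.5696,  0.3031]), 'eef_rot': array([ 0.9777,  0.2098, -0.0002, -0.0007]), 'contact_force': array([ 0.5348, -0.1645,  0.1153]), 'ft_torque': array([ 0.0645,  0.0112, -0.0138]), 'grasp_force': 0.0, 'opening': 0.08540690091662556}
scene 55.52914920591807 319.8851747646537 199.2158169036695 [[-0.7596 -0.3564  0.5441  0.1657]
 [-0.65    0.3863 -0.6544  0.5877]
 [ 0.0231 -0.8507 -0.5251  0.5147]
 [ 0.      0.      0.      1.    ]]
jar_mid 0.94 [290.6, 216.5, 333.2, 255.1] ((311.2500305175781, 237.25003051757812), (24.748737335205078, 46.66904067993164), 45.0)
jar_tray 0.69 [329.7, 165.8, 399.9, 214.8] ((365.8897705078125, 189.29620361328125), (73.49563598632812, 29.228246688842773), 20.409883499145508)
row_front_mid 0.9 [378.2, 162.6, 401.1, 205.7] ((389.97998046875, 183.63999938964844), (18
[... 949 characters left out ...]
, 403.6, 243.9] ((390.1882019042969, 206.44705200195312), (75.31597137451172, 25.61663246154785), 85.60128784179688)
row_front_mid 0.66 [385.1, 223.5, 409.7, 243.8] ((397.0, 231.5), (19.0, 26.0), 90.0)
row_back_mid 0.74 [383.4, 201.2, 406.7, 224.9] ((395.03997802734375, 211.72000122070312), (20.392942428588867, 27.190589904785156), 79.69515228271484)
garlic_mid 0.88 [340.7, 141.1, 362.4, 162.3] ((350.7500305175781, 151.25001525878906), (22.62741470336914, 20.50609588623047), 45.0)
onion_mid 0.89 [212.0, 148.1, 240.3, 184.2] ((225.5, 165.0), (34.0, 33.0), 90.0)
lemon_mid 0.89 [404.1, 122.6, 427.8, 154.8] ((414.50006103515625, 139.00001525878906), (23.33452033996582, 24.748737335205078), 45.0)
```

Run:
```python
import cv2
a=cv2.imread('pics/top0.png')[110:260,190:450]; cv2.imwrite('pics/topc.png',cv2.resize(a,None,fx=3,fy=3,interpolation=2))
a=cv2.imread('pics/scene0.png')[130:290,180:440]; cv2.imwrite('pics/scenec.png',cv2.resize(a,None,fx=3,fy=3,interpolation=2))
```

```text
(no output)
```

View pics/topc.png

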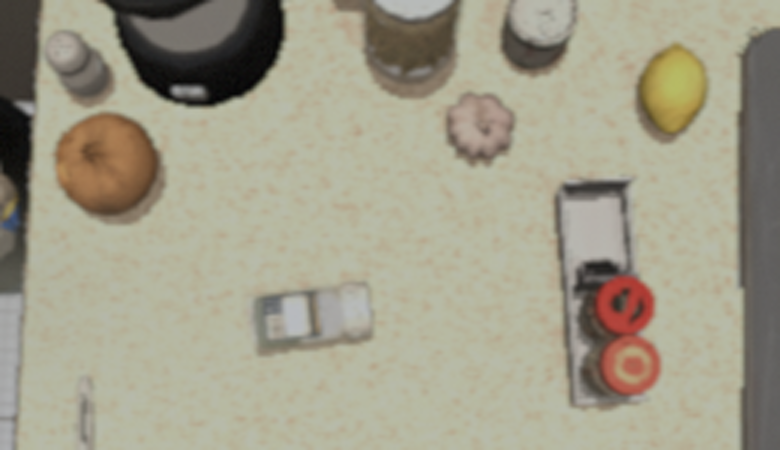

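View pics/scenec.png

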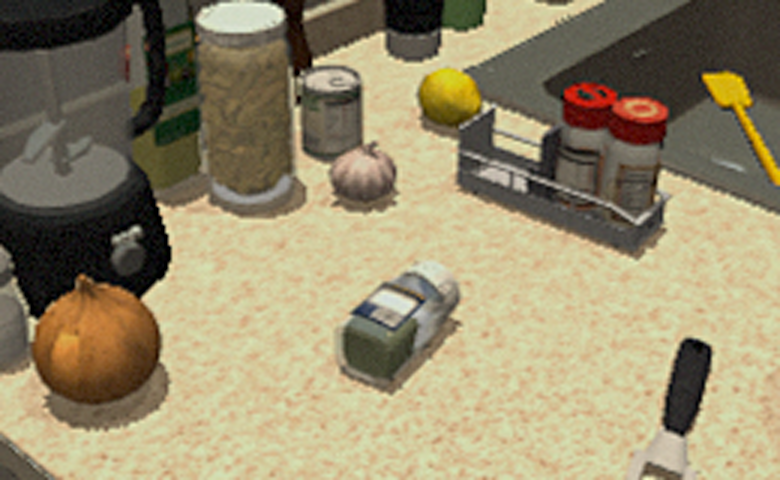

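The top view shows the fallen jar centred near (293,215) with its cap to the right. The tray runs near x≈372–404, with its lip at the bottom (v≈244, nearest the robot) and the red-capped jars at the lip. The scene view agrees. Next I fit poses by matching silhouettes in both views.

```bash
cat >> h.py <<'E'
from scipy.optimize import minimize
def ring(r,z,n=24):
    a=np.arange(n)*2*np.pi/n; return np.c_[r*np.cos(a),r*np.sin(a),np.full(n,z)]
def sq(hx,hy,z): return np.array([[a*hx,b*hy,z] for a in(-1,1) for b in(-1,1)])
def rz(t): c,s=np.cos(t),np.sin(t); return np.array([[c,-s,0],[s,c,0],[0,0,1.]])
def hullmask(s,parts,k=4):
    im=np.zeros((400*k,640*k),np.uint8)
    for P in parts:
        q=np.array([proj(s,p) for p in P]); h=cv2.convexHull(((q+.5)*k).astype(np.float32)).astype(np.int32); cv2.fillConvexPoly(im,h,1)
    return cv2.resize(im.astype(np.float32),(640,400),interpolation=cv2.INTER_AREA)
def fit(views,model,x0,step):
    def cost(x):
        c=0
        for s,m in views:
            g=hullmask(s,model(x)); c+=1-np.minimum(g,m).sum()/np.maximum(g,m).sum()
        return c
    x0=np.array(x0,float); sim=np.vstack([x0]+[x0+np.eye(len(x0))[i]*step[i] for i in range(len(x0))])
    r=minimize(cost,x0,method='Nelder-Mead',options=dict(initial_simplex=sim,xatol=2e-4,fatol=1e-4,maxiter=150)); return r.x,r.fun
def lying(x): # x,y,yaw of foot->cap
    B=np.vstack([sq(.0225,.019,-.049),sq(.019,.0225,-.049),sq(.0225,.019,.02),sq(.019,.0225,.02)]);C=ring(.019,.049)
    R=rz(x[2])@np.array([[0,0,1],[1,0,0],[0,1,0.]])
    return [np.vstack([P,C])@R.T+[x[0],x[1],.0225] for P in(B,)]
def standing(x,h=.098,r=.0225,z0=.008): return [np.vstack([ring(r,z0),ring(r,z0+h)])+[x[0],x[1],0]]
def M(n,t): 
    d=cut_out(n,t); return d[0]['mask'].astype(np.float32) if d else None
E
python3 - <<'E'
from h import *
np.set_printoptions(precision=4,suppress=True)
S={n:shot(n) for n in('scene','top')}
g=lambda t:[(S[n],M(n,t)) for n in S]
V=g('jar_mid'); p=atz(S['top'],293,215,.03); print(p)
for v in (V,V[:1],V[1:]): print('jar',fit(v,lying,[p[0],p[1],-1.45],[.01,.01,.1]))
mf,mb,mt=g('row_front_mid'),g('row_back_mid'),g('jar_tray')
pf=atz(S['top'],397,231,.1);pb=atz(S['top'],395,212,.1)
for v in(mf,mf[1:]): print('front',fit(v,lambda x:standing(x,.106),pf[:2],[.01,.01]))
for v in(mb,mb[1:]): print('back',fit(v,lambda x:standing(x,.105,.022),pb[:2],[.01,.01]))
U=[(s,np.maximum(np.maximum(a,b),c)) for (s,a),(_,b),(_,c) in zip(mf,mb,mt)]
def tray(x):
    R=rz(x[2]); T=lambda P:P@R.T+[x[0],x[1],0]
    f=T(np.array([[-.0625,0,0]]))[0]; b=T(np.array([[-.0175,0,0]]))[0]
    L=.0875;W=.028
    P=[T(np.array([[sx*L,sy*W,z] for sx in(-1,1) for sy in(-1,1) for z in(0,.022)]))]
    P.append(T(np.array([[L,sy*W,z] for sy in(-1,1) for z in(0,.062)])))
    P.append(T(np.array([[-L,sy*W,z] for sy in(-1,1) for z in(0,.034)])))
    return P+standing(f,.106)+standing(b,.105,.022)
c=atz(S['top'],390,206,.02);print(c)
for v in(U,U[:1],U[1:]): print('tray',fit(v,tray,[c[0],c[1],.08],[.01,.01,.1]))
o=S['top']
for u,v in [(571/3+190,403/3+110),(642/3+190,400/3+110)]: print('lip',atz(o,u,v,.03))
for u,v in [(559/3+190,188/3+110),(632/3+190,182/3+110)]: print('rear',atz(o,u,v,.062))
E
```

```text
[0.5922 0.0999 0.03  ]
jar (array([ 0.5922,  0.0974, -1.3944]), np.float64(0.20803117752075195))
jar (array([ 0.5908,  0.0979, -1.4038]), np.float64(0.10547995567321777))
jar (array([ 0.593 ,  0.0982, -1.403 ]), np.float64(0.0927274227142334))
front (array([ 0.5556, -0.1431]), np.float64(0.24380052089691162))
front (array([ 0.5559, -0.1424]), np.float64(0.06189054250717163))
back (array([ 0.5997, -0.1392]), np.float64(0.24932408332824707))
back (array([ 0.5996, -0.1388]), np.float64(0.12927395105361938))
[ 0.6207 -0.1355  0.02  ]
tray (array([ 0.6163, -0.1367,  0.0752]), np.float64(0.15041720867156982))
tray (array([ 0.6157, -0.1371,  0.0849]), np.float64(0.08029109239578247))
tray (array([ 0.6168, -0.1366,  0.0751]), np.float64(0.06263196468353271))
lip [ 0.5269 -0.1109  0.03  ]
lip [ 0.5306 -0.1675  0.03  ]
rear [ 0.6945 -0.0957  0.062 ]
rear [ 0.7007 -0.1532  0.062 ]
```

Request:
carry_out(
  series=[
    [38,-28,0,0,85],
    [38,-28,0,0,85],
    [38,-28,0,0,85],
    [38,-28,0,0,85],
    [38,-28,0,0,85],
  ],
  newtons=20,
)

```text
clock: 1.92
ee_pos: [0.3729, -0.363, 0.3041]
eef_rot: [0.978, 0.21, 0.0, 0.0]
contact_force: [0.6, -0.1, -0.4]
opening: 0.085
grasp_force: 0.0
```

Request:
carry_out(
  series=[
    [38,-28,0,0,85],
    [38,-28,0,0,85],
    [38,-28,0,0,85],
    [38,-28,0,0,85],
    [38,-28,0,0,85],
  ],
)

```text
clock: 2.55
ee_pos: [0.4888, -0.1574, 0.3041]
eef_rot: [0.978, 0.21, 0.0, 0.0]
contact_force: [0.5, -0.7, 0.2]
opening: 0.085
grasp_force: 0.0
```

Request:
carry_out(
  series=[
    [38,-28,0,0,85],
    [38,-28,0,0,85],
    [38,-28,0,0,85],
    [38,-28,0,0,85],
    [38,-28,0,0,85],
  ],
)

```text
clock: 3.18
ee_pos: [0.6047, 0.0481, 0.304]
eef_rot: [0.978, 0.21, 0.0, 0.0]
contact_force: [0.1, -0.8, 1.5]
opening: 0.0852
grasp_force: 0.0
```

Request:
carry_out(
  series=[
    [0,0,0,-0.165,85],
    [0,0,0,-0.165,85],
    [0,0,0,-0.165,85],
    [0,0,0,-0.165,85],
  ],
)

```text
clock: 3.68
ee_pos: [0.604, 0.0469, 0.3039]
eef_rot: [0.856, 0.518, -0.0, 0.0]
contact_force: [-0.5, -0.3, 0.3]
opening: 0.085
grasp_force: 0.0
```

Request:
carry_out(
  series=[
    [0,0,0,-0.165,85],
    [0,0,0,-0.165,85],
    [0,0,0,-0.165,85],
    [0,0,0,-0.165,85],
    [0,0,0,0,85],
  ],
)

```text
clock: 4.3
ee_pos: [0.604, 0.0467, 0.3038]
eef_rot: [0.644, 0.765, 0.0, -0.0]
contact_force: [0.4, -0.8, 0.3]
opening: 0.0851
grasp_force: 0.0
```

```bash
cat >> h.py <<'E'
def go(x,y,z,yaw):
    "tool-frame shift (mm) and turn (rad) to a world TCP pose with tool down"
    o=observe(); p=o['ee_pos']; q=o['eef_rot']; psi=2*np.arctan2(q[1],q[0])
    d=(np.array([x,y,z])-p)*1000; c,s=np.cos(psi),np.sin(psi)
    t=-((yaw-psi+np.pi)%(2*np.pi)-np.pi)
    print('t %.2f'%o['clock'],'pos',p.round(4),'psi %.3f'%psi,'q',q.round(3),'| shift',np.round([c*d[0]+s*d[1],s*d[0]-c*d[1],-d[2]],1),'turn %.3f'%t,'| F',o['contact_force'].round(1),'open %.4f'%o['opening'],'grip %.1f'%o['grasp_force'],'j',o['joint_pos'].round(2))
E
python3 -c "
from h import *
go(.6007,.0478,.081,1.74)"
```

```text
t 4.30 pos [0.604  0.0467 0.3038] psi 1.741 q [ 0.644  0.765  0.    -0.   ] | shift [  1.7  -3.1 222.8] turn 0.001 | F [ 0.4 -0.8  0.3] open 0.0851 grip 0.0 j [ 0.21  0.47 -0.55  1.59  0.26  1.16 -0.22]
```

Request:
carry_out(
  series=[
    [1,-3,50,0,85],
    [0,0,50,0,85],
    [0,0,50,0,85],
    [0,0,40,0,85],
    [0,0,33,0,85],
  ],
)

```text
clock: 4.92
ee_pos: [0.6005, 0.0471, 0.0792]
eef_rot: [0.646, 0.764, -0.0, -0.0]
contact_force: [1.3, 0.0, 0.8]
opening: 0.085
grasp_force: 0.0
```

Request:
carry_out(
  series=[
    [0,0,0,0,60],
    [0,0,0,0,50],
    [0,0,0,0,40],
    [0,0,0,0,30],
    [0,0,0,0,20],
  ],
  newtons=20,
)

```text
clock: 5.55
ee_pos: [0.6019, 0.0475, 0.0825]
eef_rot: [0.644, 0.765, 0.001, 0.001]
contact_force: [-1.3, -0.9, 7.6]
opening: 0.0447
grasp_force: 20.7
```

Request:
carry_out(
  series=[
    [0,0,0,0,20],
    [0,0,0,0,20],
    [0,0,0,0,20],
  ],
)

```text
clock: 5.92
ee_pos: [0.6019, 0.0475, 0.0825]
eef_rot: [0.644, 0.765, 0.001, 0.001]
contact_force: [-0.5, -0.6, 7.9]
opening: 0.0448
grasp_force: 20.7
```

Request:
carry_out(
  series=[
    [0,0,-10,0,20],
    [0,0,-15,0,20],
    [0,0,-20,0,20],
    [0,0,-20,0,20],
    [0,0,0,0,20],
  ],
)

```text
clock: 6.55
ee_pos: [0.602, 0.0476, 0.1483]
eef_rot: [0.644, 0.765, 0.001, 0.001]
contact_force: [-0.5, 0.1, -0.9]
opening: 0.0444
grasp_force: 20.6
```

Run:
```python
from h import *
go(.6,.05,.15,1.74)
s=shot('scene'); cv2.imwrite('pics/a.png',cv2.resize(s['pixels'][100:290,200:440],None,fx=3,fy=3))
```

```text
t 6.55 pos [0.602  0.0476 0.1483] psi 1.743 q [0.644 0.765 0.001 0.001] | shift [ 2.7 -1.5 -1.7] turn 0.003 | F [-0.5  0.1 -0.9] open 0.0444 grip 20.6 j [ 0.17  0.62 -0.49  1.76  0.37  0.85 -0.32]
```

View pics/a.png

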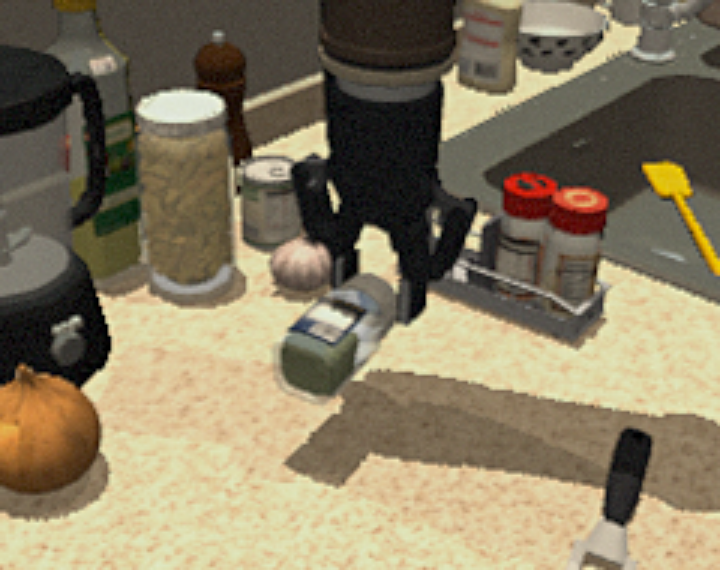

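The jar hangs at the cap (foot at about px (305,225)), drooping only slightly. I'll jerk the tool upward so it swings.

Request:
carry_out(
  series=[
    [0,0,-60,0,20],
    [0,0,40,0,20],
    [0,0,-60,0,20],
    [0,0,40,0,20],
    [0,0,0,0,20],
  ],
)

```text
clock: 7.22
ee_pos: [0.5988, 0.0465, 0.183]
eef_rot: [0.644, 0.765, -0.002, -0.002]
contact_force: [-1.0, 0.6, -1.3]
opening: 0.0443
grasp_force: 23.4
```

```bash
cat >> h.py <<'E'
def tilted(x): # cap-end grip point xyz on axis (x0..2), yaw, droop angle
    B=np.vstack([sq(.0225,.019,-.049),sq(.019,.0225,-.049),sq(.0225,.019,.02),sq(.019,.0225,.02),ring(.019,.049)])
    c,s=np.cos(x[4]),np.sin(x[4]); a=np.array([c*np.cos(x[3]),c*np.sin(x[3]),s]); n=np.array([-np.sin(x[3]),np.cos(x[3]),0])
    R=np.c_[n,np.cross(a,n),a]
    return [B@R.T+np.array(x[:3])-a*.044]
E
cat > d.py <<'E'
from h import *
p=observe()['ee_pos']; go(.6,.05,.15,1.74)
S={n:shot(n) for n in('scene','top')}
for n in S:
    m=M(n,'jar_mid')
    if m is None: print(n,'none'); continue
    for d0 in(.3,1.2): print(n,m.sum(),fit([(S[n],m)],lambda x:tilted([p[0]+x[1]*.17,p[1]-x[1]*.98,p[2]-.056+x[2],-1.40,x[0]]),[d0,0,0],[.2,.005,.005]))
E
python3 d.py
```

```text
t 7.22 pos [0.5988 0.0465 0.183 ] psi 1.743 q [ 0.644  0.765 -0.002 -0.002] | shift [ 3.2  1.8 33. ] turn 0.003 | F [-1.   0.6 -1.3] open 0.0443 grip 23.4 j [ 0.19  0.58 -0.52  1.73  0.34  0.93 -0.3 ]
scene 1250.0 (array([ 0.59271399, -0.00351875, -0.00833472]), np.float64(0.08942407369613647))
scene 1250.0 (array([ 0.64305201, -0.00413421, -0.00708709]), np.float64(0.0891461968421936))
top 224.0 (array([ 1.47737223, -0.07309014, -0.00658749]), np.float64(0.49292588233947754))
top 224.0 (array([1.2, 0. , 0. ]), np.float64(1.0))
```

Request:
carry_out(
  series=[
    [0,0,-60,0,20],
    [0,0,60,0,20],
    [0,0,-60,0,20],
    [0,0,60,0,20],
    [0,0,-60,0,20],
  ],
)

```text
clock: 8.05
ee_pos: [0.5958, 0.0453, 0.2345]
eef_rot: [0.644, 0.765, -0.008, -0.008]
contact_force: [0.4, -1.9, -0.7]
opening: 0.0446
grasp_force: 24.2
```

Request:
carry_out(
  series=[
    [0,0,60,0,20],
    [0,0,-60,0,20],
    [0,0,60,0,20],
    [0,0,-60,0,20],
    [0,0,0,0,20],
  ],
)

```text
clock: 8.68
ee_pos: [0.6028, 0.0485, 0.2494]
eef_rot: [0.644, 0.765, 0.002, 0.001]
contact_force: [1.1, 1.6, -0.4]
opening: 0.0446
grasp_force: 24.5
```

```bash
python3 d.py
```

```text
t 8.68 pos [0.6028 0.0485 0.2494] psi 1.743 q [0.644 0.765 0.002 0.001] | shift [ 2.  -2.5 99.4] turn 0.003 | F [ 1.1  1.6 -0.4] open 0.0446 grip 24.5 j [ 0.21  0.51 -0.55  1.66  0.3   1.05 -0.26]
scene 1202.0 (array([ 0.91994385, -0.00511435, -0.00913144]), np.float64(0.1342105269432068))
scene 1202.0 (array([ 0.97208709, -0.00646719, -0.00644357]), np.float64(0.13592934608459473))
top 117.0 (array([ 1.46463738, -0.09384096, -0.15064311]), np.float64(0.7050171494483948))
top 117.0 (array([1.2, 0. , 0. ]), np.float64(1.0))
```

Request:
carry_out(
  series=[
    [0,0,60,0,20],
    [0,0,-60,0,20],
    [0,0,60,0,20],
    [0,0,-60,0,20],
    [0,0,60,0,20],
  ],
)

```text
clock: 9.5
ee_pos: [0.6053, 0.0488, 0.1916]
eef_rot: [0.644, 0.765, 0.005, 0.004]
contact_force: [1.7, 1.2, -2.1]
opening: 0.0447
grasp_force: 24.7
```

Request:
carry_out(
  series=[
    [0,0,-60,0,20],
    [0,0,60,0,20],
    [0,0,-60,0,20],
    [0,0,60,0,20],
    [0,0,-60,0,20],
  ],
)

```text
clock: 10.12
ee_pos: [0.5952, 0.045, 0.2333]
eef_rot: [0.644, 0.765, -0.009, -0.009]
contact_force: [0.4, -1.3, -0.4]
opening: 0.045
grasp_force: 24.9
```

Request:
carry_out(
  series=[
    [0,0,60,0,20],
    [0,0,-60,0,20],
    [0,0,60,0,20],
    [0,0,-60,0,20],
    [0,0,0,0,20],
  ],
)

```text
clock: 10.75
ee_pos: [0.6022, 0.0481, 0.2481]
eef_rot: [0.644, 0.765, 0.002, 0.001]
contact_force: [0.4, 0.0, -1.3]
opening: 0.0445
grasp_force: 24.9
```

```bash
python3 d.py
```

```text
t 10.75 pos [0.6022 0.0481 0.2481] psi 1.743 q [0.644 0.765 0.002 0.001] | shift [ 2.2 -1.8 98.1] turn 0.003 | F [ 0.4  0.  -1.3] open 0.0445 grip 24.9 j [ 0.22  0.51 -0.56  1.66  0.31  1.05 -0.27]
scene 1259.0 (array([ 0.9691229 , -0.01039509, -0.0059968 ]), np.float64(0.11544632911682129))
scene 1259.0 (array([ 1.08284596, -0.01242795, -0.00429387]), np.float64(0.11826521158218384))
top 32.0 (array([ 1.50893197, -0.05346719, -0.01055351]), np.float64(0.937530517578125))
top 32.0 (array([1.2, 0. , 0. ]), np.float64(1.0))
```

Run:
```python
from h import *
s=shot('scene'); cv2.imwrite('pics/b.png',cv2.resize(s['pixels'][60:260,200:420],None,fx=3,fy=3))
```

```text
(no output)
```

View pics/b.png

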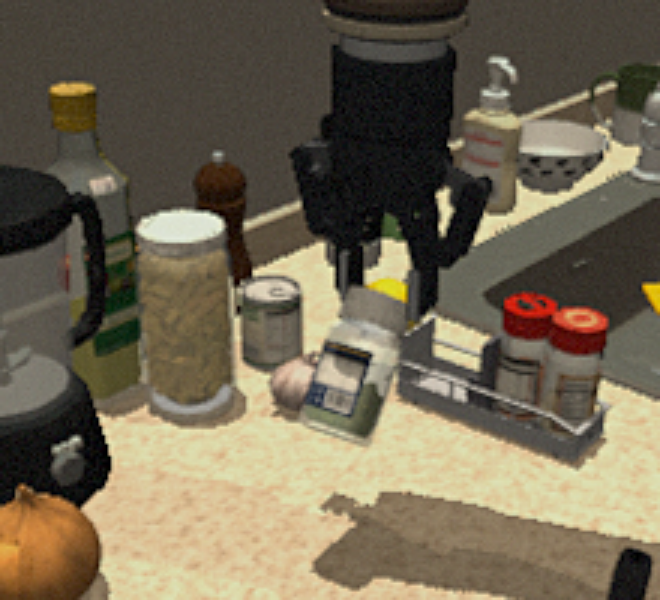

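The jar now hangs about 60° down (cap at px (325,163), foot at (312,200)). I'll lower it until the foot edge touches, then drag towards the foot side to bring it upright.

Request:
carry_out(
  series=[
    [0,0,40,0,20],
    [0,0,40,0,20],
    [0,0,10,0,20],
    [0,0,0,0,20],
  ],
)

```text
clock: 11.5
ee_pos: [0.6007, 0.0474, 0.1559]
eef_rot: [0.644, 0.765, -0.0, -0.0]
contact_force: [1.0, -0.2, -0.2]
opening: 0.0449
grasp_force: 24.9
```

Request:
carry_out(
  series=[
    [0,0,4,0,20],
    [0,0,0,0,20],
  ],
)

```text
clock: 11.75
ee_pos: [0.6013, 0.0474, 0.1528]
eef_rot: [0.644, 0.765, 0.0, 0.001]
contact_force: [-0.2, -0.6, -1.2]
opening: 0.0445
grasp_force: 24.9
```

Request:
carry_out(
  series=[
    [0,0,4,0,20],
    [0,0,0,0,20],
  ],
)

```text
clock: 12.0
ee_pos: [0.6017, 0.0463, 0.1487]
eef_rot: [0.644, 0.765, 0.0, 0.001]
contact_force: [-0.0, -2.9, 5.2]
opening: 0.0443
grasp_force: 25.4
```

Request:
carry_out(
  series=[
    [8,0,-1,0,20],
    [8,0,-1,0,20],
    [0,0,0,0,20],
  ],
)

```text
clock: 12.38
ee_pos: [0.6001, 0.0623, 0.1524]
eef_rot: [0.644, 0.765, 0.001, 0.003]
contact_force: [0.7, -5.6, 14.5]
opening: 0.0442
grasp_force: 31.3
```

Request:
carry_out(
  series=[
    [8,0,0,0,20],
    [8,0,0,0,20],
    [0,0,0,0,20],
  ],
)

```text
clock: 12.75
ee_pos: [0.5973, 0.0788, 0.1525]
eef_rot: [0.644, 0.765, 0.001, 0.002]
contact_force: [-1.1, -4.1, 16.1]
opening: 0.0444
grasp_force: 37.8
```

```bash
python3 d.py
```

```text
t 12.75 pos [0.5973 0.0788 0.1525] psi 1.742 q [0.644 0.765 0.001 0.002] | shift [-28.9  -2.3   2.5] turn 0.002 | F [-1.1 -4.1 16.1] open 0.0444 grip 37.8 j [ 0.13  0.62 -0.51  1.76  0.39  0.86 -0.39]
scene 1118.0 (array([ 1.37316648, -0.00534064, -0.00467466]), np.float64(0.1161508560180664))
scene 1118.0 (array([ 1.39881891, -0.00778423, -0.00373003]), np.float64(0.11303180456161499))
top 910.0 (array([0.3, 0. , 0. ]), np.float64(1.0))
top 910.0 (array([1.2, 0. , 0. ]), np.float64(1.0))
```

Request:
carry_out(
  series=[
    [8,0,0,0,20],
    [7,0,0,0,20],
    [0,0,0,0,20],
  ],
)

```text
clock: 13.32
ee_pos: [0.5941, 0.0941, 0.1519]
eef_rot: [0.644, 0.765, 0.001, 0.002]
contact_force: [-0.4, -2.2, 13.1]
opening: 0.0445
grasp_force: 39.6
```

```bash
sed -i "s/\['scene','top'\]/('scene',)/" d.py; python3 d.py;  python3 - <<'E'
from h import *
s=shot('scene'); cv2.imwrite('pics/c.png',cv2.resize(s['pixels'][80:270,220:400],None,fx=3,fy=3))
E
```

```text
t 13.32 pos [0.5941 0.0941 0.1519] psi 1.743 q [0.644 0.765 0.001 0.002] | shift [-44.4  -1.8   1.9] turn 0.003 | F [-0.4 -2.2 13.1] open 0.0445 grip 39.6 j [ 0.11  0.62 -0.52  1.76  0.39  0.86 -0.41]
scene 1197.0 (array([ 1.42939292e+00, -3.69600483e-03, -5.74929426e-04]), np.float64(0.09234410524368286))
scene 1197.0 (array([ 1.45900864e+00, -3.51205194e-03, -1.21258881e-03]), np.float64(0.09253787994384766))
top none
```

View pics/c.png

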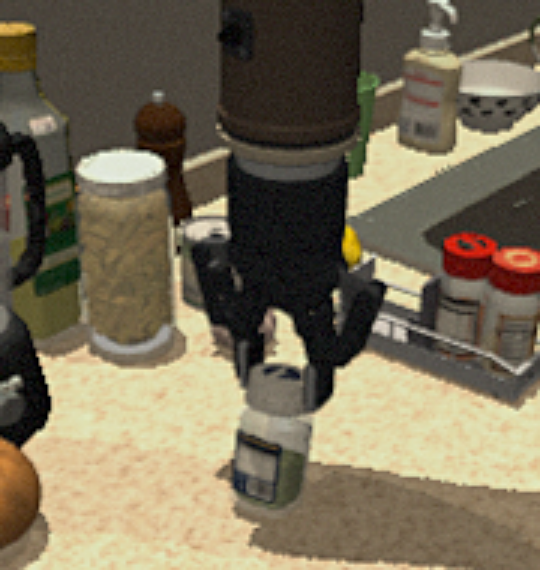

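The jar stands nearly upright, with its foot flat near px (310,243). I'll release, back off upward, and locate it.

Request:
carry_out(
  series=[
    [4,0,0,0,20],
    [0,0,-2,0,44],
    [0,0,0,0,50],
    [0,0,0,0,65],
    [0,0,0,0,85],
  ],
)

```text
clock: 14.2
ee_pos: [0.592, 0.0975, 0.1517]
eef_rot: [0.644, 0.765, -0.0, -0.0]
contact_force: [0.6, -0.1, 1.2]
opening: 0.0807
grasp_force: 0.0
```

Request:
carry_out(
  series=[
    [0,0,0,0,85],
    [0,0,0,0,85],
    [0,0,-50,0,85],
    [0,0,-50,0,85],
    [0,0,-20,0,85],
  ],
)

```text
clock: 14.82
ee_pos: [0.593, 0.0982, 0.2752]
eef_rot: [0.644, 0.765, 0.002, 0.001]
contact_force: [-0.2, -0.2, 0.1]
opening: 0.0848
grasp_force: 0.0
```

Request:
carry_out(
  series=[
    [-60,0,0,0.185,85],
    [-60,0,0,0.185,85],
    [0,0,0,0.185,85],
    [0,0,0,0.185,85],
    [0,0,0,0.185,85],
  ],
)

```text
clock: 15.45
ee_pos: [0.6015, -0.0217, 0.2719]
eef_rot: [0.919, 0.395, -0.0, -0.0]
contact_force: [0.8, 0.3, 0.1]
opening: 0.0852
grasp_force: 0.0
```

Request:
carry_out(
  series=[
    [0,0,0,0.185,85],
    [0,0,0,0.185,85],
    [0,0,0,0.185,85],
    [0,0,0,0.185,85],
    [0,0,0,0,85],
  ],
)

```text
clock: 16.08
ee_pos: [0.6015, -0.0212, 0.2719]
eef_rot: [0.999, 0.04, -0.0, 0.0]
contact_force: [-0.2, -0.2, 0.5]
opening: 0.085
grasp_force: 0.0
```

```bash
cat > e.py <<'E'
from h import *
def up(x):
    R=rz(x[2]); B=np.vstack([np.vstack([sq(.0225,.018,z),sq(.018,.0225,z)]) for z in(0,.07)]); 
    return [np.vstack([B@R.T,ring(.0215,.098),ring(.0215,.08)])+[x[0],x[1],0]]
go(.59,.1,.15,.17)
V=[]
for n in('scene','top'):
    s=shot(n); m=M(n,'jar_mid'); print(n,None if m is None else m.sum())
    if m is not None: V.append((s,m))
for v in [V]+[[w] for w in V]: print(fit(v,up,[.592,.1,.17],[.01,.01,.1]))
s=V[0][0]; cv2.imwrite('pics/d.png',cv2.resize(s['pixels'][80:270,180:440],None,fx=3,fy=3))
E
python3 e.py
```

```text
t 16.07 pos [ 0.6015 -0.0212  0.2719] psi 0.079 q [ 0.999  0.04  -0.     0.   ] | shift [  -1.9 -121.8  121.9] turn -0.091 | F [-0.2 -0.2  0.5] open 0.0850 grip 0.0 j [ 0.07  0.43 -0.17  1.66  0.08  1.05 -1.62]
scene 1185.0
top 425.0
(array([0.58832466, 0.11732151, 0.13202332]), np.float64(0.1809520125389099))
(array([0.58687936, 0.11825034, 0.08758456]), np.float64(0.08752894401550293))
(array([0.58905441, 0.11722444, 0.05291687]), np.float64(0.0897558331489563))
```

View pics/d.png

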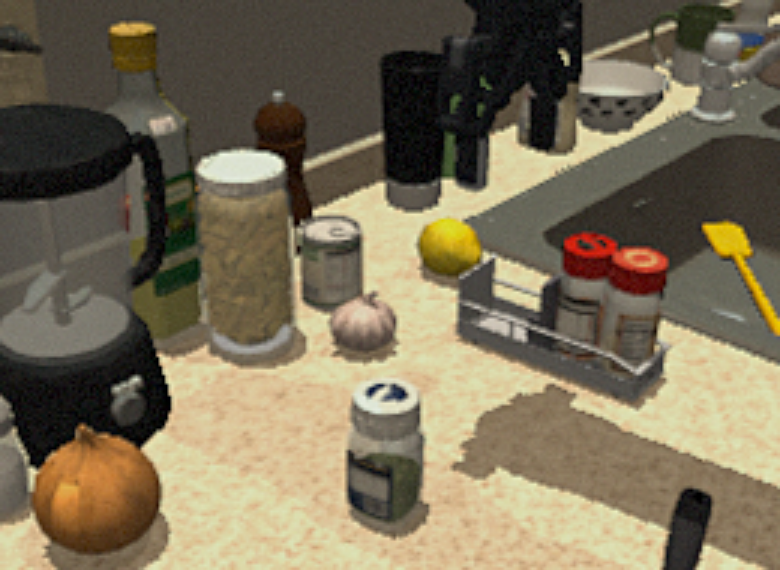

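The jar stands upright at about (0.588, 0.1175), and nothing else moved. Now I regrasp it on the flats that run along the lane.

Request:
carry_out(
  series=[
    [-1,-46,0,-0.07,85],
    [3,-46,0,0,85],
    [5,-46,0,0,85],
    [0,0,0,0,85],
  ],
)

```text
clock: 16.77
ee_pos: [0.5906, 0.1215, 0.272]
eef_rot: [0.997, 0.078, 0.0, -0.001]
contact_force: [0.6, -0.8, -0.1]
opening: 0.0851
grasp_force: 0.0
```

```bash
python3 -c "
from h import *
go(.588,.1175,.122,.15)"
```

```text
t 16.77 pos [0.5906 0.1215 0.272 ] psi 0.157 q [ 0.997  0.078  0.    -0.001] | shift [ -3.2   3.6 150. ] turn 0.007 | F [ 0.6 -0.8 -0.1] open 0.0851 grip 0.0 j [-0.13  0.44 -0.22  1.66  0.1   1.06 -1.8 ]
```

Request:
carry_out(
  series=[
    [-3,4,50,0,85],
    [0,0,50,0,85],
    [0,0,30,0,85],
    [0,0,20,0,85],
    [0,0,0,0,70],
  ],
)

```text
clock: 17.4
ee_pos: [0.5882, 0.1108, 0.1204]
eef_rot: [0.997, 0.074, -0.002, 0.0]
contact_force: [-0.2, 0.5, 0.0]
opening: 0.0705
grasp_force: 0.0
```

Request:
carry_out(
  series=[
    [0,0,0,0,60],
    [0,0,0,0,52],
    [0,0,0,0,47],
    [0,0,0,0,40],
    [0,0,0,0,20],
  ],
  newtons=70,
)

```text
clock: 18.02
ee_pos: [0.5895, 0.1124, 0.1227]
eef_rot: [0.997, 0.074, 0.001, -0.0]
contact_force: [-1.5, 1.0, 6.6]
opening: 0.0449
grasp_force: 70.0
```

Request:
carry_out(
  series=[
    [0,0,0,0,20],
    [0,0,0,0,20],
    [0,0,-20,0,20],
    [0,0,-40,0,20],
    [0,0,0,0,20],
  ],
)

```text
clock: 18.65
ee_pos: [0.5905, 0.1123, 0.1847]
eef_rot: [0.997, 0.074, 0.003, -0.0]
contact_force: [0.5, 0.9, -0.7]
opening: 0.0446
grasp_force: 71.1
```

```bash
cat > f.py <<'E'
from h import *
p=observe()['ee_pos']; go(.52,-.145,.172,.077)
s=shot('scene'); m=M('scene','jar_mid')
def mod(x):
    B=np.vstack([np.vstack([sq(.0225,.018,z),sq(.018,.0225,z)]) for z in(-.098,-.028)]+[ring(.0215,-.018),ring(.0215,0)])
    r=cv2.Rodrigues(np.array([0,x[2],0.]))[0]
    return [B@(rz(.15)@r).T+p+[x[0],x[3],x[1]]]
print(fit([(s,m)],mod,[0,-.022,0,0],[.005,.005,.05,.005]))
cv2.imwrite('pics/g.png',cv2.resize(s['pixels'][80:270,180:440],None,fx=3,fy=3))
E
python3 f.py
```

```text
t 18.65 pos [0.5905 0.1123 0.1847] psi 0.148 q [ 0.997  0.074  0.003 -0.   ] | shift [-107.6  244.2   12.7] turn 0.071 | F [ 0.5  0.9 -0.7] open 0.0446 grip 71.1 j [-0.13  0.53 -0.21  1.76  0.14  0.87 -1.82]
(array([ 0.01253455, -0.04745928, -0.0959079 , -0.02513576]), np.float64(0.250144898891449))
```

Request:
carry_out(
  series=[
    [0,0,0,0.071,20],
    [-18,42,0,0,20],
    [-18,42,0,0,20],
    [-18,42,0,0,20],
    [-18,42,0,0,20],
  ],
)

```text
clock: 19.38
ee_pos: [0.5287, -0.0624, 0.1806]
eef_rot: [0.999, 0.038, -0.001, 0.0]
contact_force: [0.2, -0.9, -0.7]
opening: 0.0447
grasp_force: 71.0
```

Request:
carry_out(
  series=[
    [-18,42,0,0,20],
    [-18,42,0,0,20],
    [0,0,0,0,20],
    [0,0,0,0,20],
  ],
)

```text
clock: 19.88
ee_pos: [0.5002, -0.1472, 0.1811]
eef_rot: [0.999, 0.038, -0.001, -0.0]
contact_force: [-0.3, 1.2, -1.3]
opening: 0.0448
grasp_force: 71.2
```

Run:
```python
from h import *
go(.503,-.146,.167,.077)
s=shot('scene'); a=s['pixels'][110:240,310:450]
t=shot('top'); b=t['pixels'][150:280,340:480]
cv2.imwrite('pics/k.png',np.hstack([cv2.resize(a,(399,370),interpolation=2),cv2.resize(b,(399,370),interpolation=2)]))
```

```text
t 19.88 pos [ 0.5002 -0.1472  0.1811] psi 0.076 q [ 0.999  0.038 -0.001 -0.   ] | shift [ 2.9 -0.9 14.1] turn -0.001 | F [-0.3  1.2 -1.3] open 0.0448 grip 71.2 j [ 0.31  0.42 -0.17  1.95  0.1   0.78 -1.41]
```

View pics/k.png

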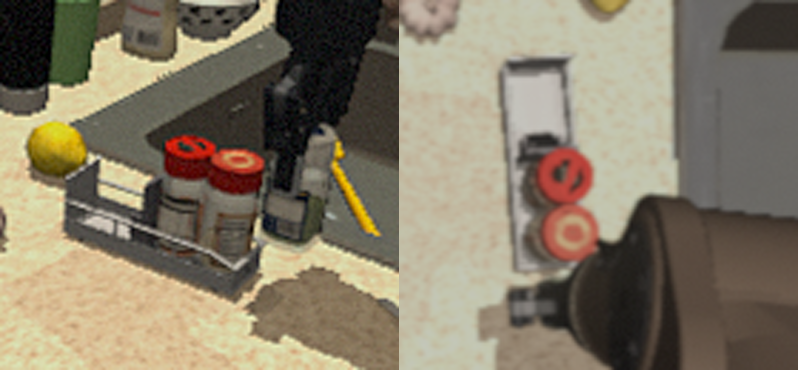

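The scene view shows the held jar upright in front of the lip at about px (415,185), and the row is undisturbed. I'll lower it to just above lip height and advance until it touches the row.

Request:
carry_out(
  series=[
    [2,-1,16,0,20],
    [0,0,0,0,20],
  ],
)

```text
clock: 20.23
ee_pos: [0.502, -0.1453, 0.1642]
eef_rot: [0.999, 0.039, -0.001, -0.0]
contact_force: [-0.7, 0.4, -0.4]
opening: 0.0444
grasp_force: 71.2
```

Request:
carry_out(
  series=[
    [3,0,0,0,20],
    [0,0,0,0,20],
  ],
)

```text
clock: 20.48
ee_pos: [0.506, -0.146, 0.1661]
eef_rot: [0.999, 0.038, 0.0, 0.0]
contact_force: [0.2, 0.2, -0.9]
opening: 0.0443
grasp_force: 71.2
```

Request:
carry_out(
  series=[
    [3,0,0,0,20],
    [0,0,0,0,20],
  ],
)

```text
clock: 20.72
ee_pos: [0.5089, -0.1459, 0.1661]
eef_rot: [0.999, 0.038, 0.0, 0.0]
contact_force: [0.5, 0.0, -1.3]
opening: 0.045
grasp_force: 71.2
```

Request:
carry_out(
  series=[
    [3,0,0,0,20],
    [0,0,0,0,20],
  ],
)

```text
clock: 20.98
ee_pos: [0.5109, -0.1458, 0.1657]
eef_rot: [0.999, 0.038, -0.001, -0.0]
contact_force: [-4.0, -0.1, 0.6]
opening: 0.0445
grasp_force: 71.3
```

Request:
carry_out(
  series=[
    [3,0,0,0,20],
    [0,0,0,0,20],
  ],
)

```text
clock: 21.22
ee_pos: [0.5137, -0.1455, 0.1656]
eef_rot: [0.999, 0.038, -0.001, -0.0]
contact_force: [-4.9, -0.0, 1.0]
opening: 0.045
grasp_force: 71.3
```

Request:
carry_out(
  series=[
    [3,0,0,0,20],
    [0,0,0,0,20],
  ],
)

```text
clock: 21.48
ee_pos: [0.5168, -0.1452, 0.1656]
eef_rot: [0.999, 0.038, -0.001, -0.0]
contact_force: [-5.2, -0.2, -0.5]
opening: 0.0442
grasp_force: 71.3
```

Request:
carry_out(
  series=[
    [4,0,0,0,20],
    [4,0,0,0,20],
    [4,0,0,0,20],
    [4,0,0,0,20],
    [4,0,0,0,20],
  ],
)

```text
clock: 22.1
ee_pos: [0.5366, -0.1437, 0.1656]
eef_rot: [0.999, 0.038, -0.001, -0.0]
contact_force: [-6.8, 0.4, 1.1]
opening: 0.0444
grasp_force: 71.3
```

Request:
carry_out(
  series=[
    [4,0,0,0,20],
    [4,0,0,0,20],
    [4,0,0,0,20],
    [4,0,0,0,20],
    [0,0,0,0,20],
  ],
)

```text
clock: 22.72
ee_pos: [0.553, -0.1424, 0.1656]
eef_rot: [0.999, 0.038, -0.001, -0.0]
contact_force: [-5.2, 0.4, 0.2]
opening: 0.0446
grasp_force: 71.3
```

Request:
carry_out(
  series=[
    [3,0,0,0,20],
    [2,0,0,0,20],
    [0,0,0,0,20],
    [0,0,0,0,20],
  ],
)

```text
clock: 23.22
ee_pos: [0.558, -0.1421, 0.1657]
eef_rot: [0.999, 0.038, -0.0, -0.0]
contact_force: [-5.7, 0.7, -0.9]
opening: 0.0444
grasp_force: 71.3
```

Run:
```python
from h import *
go(.559,-.142,.131,.077)
s=shot('scene'); a=s['pixels'][110:240,310:450]
t=shot('top'); b=t['pixels'][130:260,340:480]
cv2.imwrite('pics/l.png',np.hstack([cv2.resize(a,(399,370),interpolation=2),cv2.resize(b,(399,370),interpolation=2)]))
```

```text
t 23.23 pos [ 0.558  -0.1421  0.1657] psi 0.077 q [ 0.999  0.038 -0.    -0.   ] | shift [ 1.  -0.  34.7] turn -0.000 | F [-5.7  0.7 -0.9] open 0.0444 grip 71.3 j [ 0.27  0.51 -0.16  1.84  0.11  0.8  -1.44]
```

View pics/l.png

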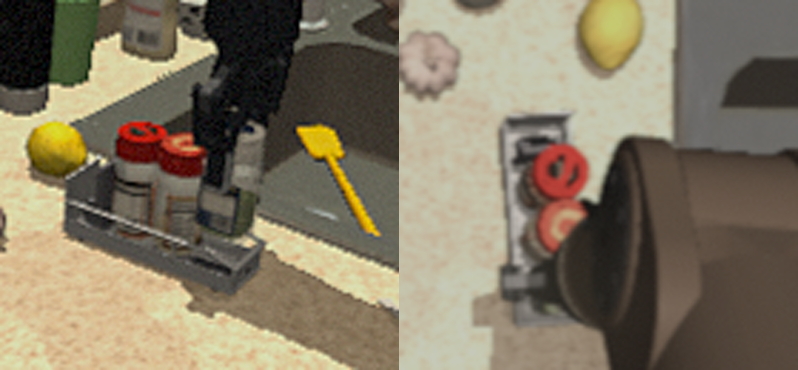

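The row has been pressed back, both red jars are upright, and the held jar is above the place. I'll lower it gradually.

Request:
carry_out(
  series=[
    [1,0,4,0,20],
    [0,0,4,0,20],
    [0,0,0,0,20],
  ],
)

```text
clock: 23.7
ee_pos: [0.5593, -0.142, 0.1577]
eef_rot: [0.999, 0.038, -0.0, 0.0]
contact_force: [-4.8, 0.1, -0.3]
opening: 0.0448
grasp_force: 71.2
```

Request:
carry_out(
  series=[
    [0,0,4,0,20],
    [0,0,4,0,20],
    [0,0,0,0,20],
  ],
)

```text
clock: 24.08
ee_pos: [0.5594, -0.1419, 0.1498]
eef_rot: [0.999, 0.038, 0.0, -0.0]
contact_force: [-4.1, 0.4, -1.3]
opening: 0.0443
grasp_force: 71.4
```

Request:
carry_out(
  series=[
    [0,0,4,0,20],
    [0,0,4,0,20],
    [0,0,0,0,20],
  ],
)

```text
clock: 24.45
ee_pos: [0.5595, -0.1418, 0.1419]
eef_rot: [0.999, 0.038, 0.0, -0.0]
contact_force: [-4.2, 0.9, -1.9]
opening: 0.0447
grasp_force: 71.3
```

No lip or side contact so far, so I continue to the floor.

Request:
carry_out(
  series=[
    [0,0,4,0,20],
    [0,0,4,0,20],
    [0,0,0,0,20],
  ],
)

```text
clock: 24.82
ee_pos: [0.5595, -0.1418, 0.1338]
eef_rot: [0.999, 0.038, 0.0, -0.0]
contact_force: [-3.7, 1.6, -1.8]
opening: 0.0445
grasp_force: 71.4
```

Request:
carry_out(
  series=[
    [0,0,2,0,20],
    [0,0,0,0,20],
  ],
)

```text
clock: 25.08
ee_pos: [0.5595, -0.1417, 0.132]
eef_rot: [0.999, 0.038, 0.0, -0.0]
contact_force: [-4.3, 1.4, -0.8]
opening: 0.0447
grasp_force: 71.5
```

Request:
carry_out(
  series=[
    [0,0,2,0,20],
    [0,0,0,0,20],
  ],
)

```text
clock: 25.32
ee_pos: [0.5597, -0.1416, 0.1307]
eef_rot: [0.999, 0.038, 0.0, -0.0]
contact_force: [-5.5, 2.1, 7.2]
opening: 0.0445
grasp_force: 71.5
```

Request:
carry_out(
  series=[
    [-1.5,0,0,0,20],
    [-1.5,0,0,0,20],
    [0,0,0,0,44],
    [0,0,0,0,48],
    [0,0,0,0,55],
  ],
  newtons=20,
)

```text
clock: 25.95
ee_pos: [0.5563, -0.1427, 0.1297]
eef_rot: [0.999, 0.038, -0.0, 0.0]
contact_force: [-0.4, -1.3, 0.5]
opening: 0.0549
grasp_force: 0.0
```

Request:
carry_out(
  series=[
    [0,0,0,0,65],
    [0,0,0,0,75],
    [0,0,0,0,75],
    [0,0,-15,0,75],
    [0,0,-30,0,75],
  ],
)

```text
clock: 26.58
ee_pos: [0.5558, -0.1421, 0.1753]
eef_rot: [0.999, 0.038, -0.001, -0.0]
contact_force: [0.9, 0.3, 1.1]
opening: 0.075
grasp_force: 0.0
```

Request:
carry_out(
  series=[
    [0,0,-50,0,75],
    [0,0,-50,0,75],
    [-50,0,-30,0,75],
    [-50,0,0,0,75],
    [-50,0,0,0,75],
  ],
)

```text
clock: 27.2
ee_pos: [0.4054, -0.1537, 0.3063]
eef_rot: [0.999, 0.038, 0.001, 0.0]
contact_force: [-0.4, -0.2, -0.3]
opening: 0.0749
grasp_force: 0.0
```

Request:
carry_out(
  series=[
    [0,60,0,0,75],
    [0,60,0,0,75],
    [0,60,0,0,75],
    [0,0,0,0,75],
  ],
)

```text
clock: 27.7
ee_pos: [0.4195, -0.338, 0.3057]
eef_rot: [0.999, 0.035, 0.0, 0.001]
contact_force: [0.4, 1.0, -0.2]
opening: 0.0752
grasp_force: 0.0
```

Run:
```python
from h import *
go(.559,-.142,.131,.077)
s=shot('scene'); a=s['pixels'][110:240,310:450]
t=shot('top'); b=t['pixels'][130:260,340:480]
cv2.imwrite('pics/m.png',np.hstack([cv2.resize(a,(399,370),interpolation=2),cv2.resize(b,(399,370),interpolation=2)]))
for n,q in(('jar_mid',(.556,-.142)),('row_front_mid',(.60,-.139)),('row_back_mid',(.645,-.135))): print(n,fit([(t,M('top',n))],lambda x:standing(x,.098 if n[0]=='j' else .106),q,[.01,.01]))
```

```text
t 27.70 pos [ 0.4195 -0.338   0.3057] psi 0.070 q [0.999 0.035 0.    0.001] | shift [ 152.9 -185.8  174.7] turn -0.007 | F [ 0.4  1.  -0.2] open 0.0752 grip 0.0 j [ 0.61  0.3  -0.05  1.78  0.02  1.07 -0.94]
jar_mid (array([ 0.556, -0.142]), np.float64(1.0))
row_front_mid (array([ 0.60129019, -0.13796014]), np.float64(0.08909732103347778))
row_back_mid (array([ 0.64557096, -0.13482134]), np.float64(0.11427849531173706))
```

View pics/m.png

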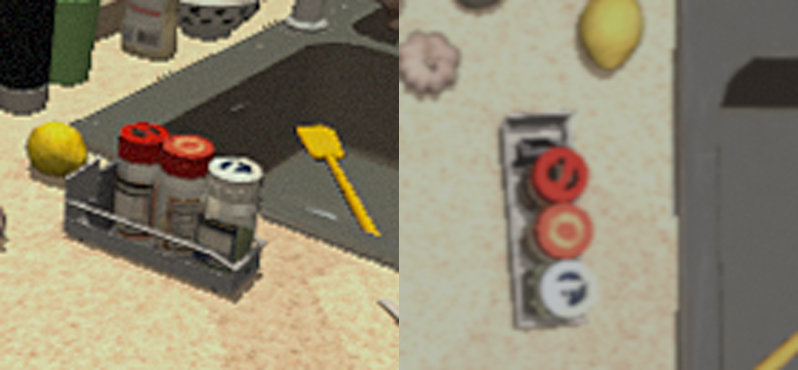

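The jar stands upright at the front of the tray, behind the lip (scene px ≈ (392,180)). Both red jars are upright behind it and the gripper is clear, so I hand in.

```bash
python3 -c "
from plant import *
print(job_done())"
```

```text
the job is handed in; nothing more can be done
None
```

The spice jar stands upright behind the front lip of the tray with both red-capped jars upright behind it, the gripper is clear, and the job was handed in at about 28 s; the hand-in call gave no verdict.

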